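Draw the edge guide off the router's rods and stow it in the tray

TASK

The groove is cut and the thumbscrews are slack: draw the router's edge guide off the open ends of its two steel rods, easing it along by feel with a light hand so that it never binds or is forced on the rods, then lower it gently, upright, into the long empty compartment of the plywood tray and let go of it. Leave everything else on the bench where it is.

Things in the scene. Friction and masses are not known exactly. Their poses are not given: they have to be found in the camera images.
- panel: Plywood panel, 360 mm (x) by 300 (y), fixed on battens, top 63 above the bench; origin at bench level under its centre, z up. A cordless router (225 tall) stands fixed on it, not square to it (2 to 6 deg askew) and within 15 mm of x = 0, motor axis at y = -50. Two fixed level steel rods, 10 thick, 92 apart, 81 above the bench, run from its base past the panel's edge; their open ends lie near y = -380.
- guide_center (a point): Centre of the edge guide threaded on the rods: aluminium, 0.28-0.44 kg, 172 mm long (x), 56 high, 75 over its two black thumbscrews (x = -46, +46). The point is midway between its two bores, 43 above its flat foot (34 wide, y -24 to 10). Grip the 20 mm thick bridge across y here. Its 12 mm bores are loose: it sits askew, its y axis 1 to 5 deg off the rods' direction. Starts at panel y near -230.
- slot (a point): Middle of the floor of the long empty compartment of a low fixed plywood tray on the bench; the floor is 6 mm above the bench, inside 194 mm (x) by 67 mm (y), walls 18 mm high above the floor. z up. The guide goes in lengthwise, either way round, standing on its foot. The other half of the tray (-y side) holds a block with router cutters, 44 mm high.
- offcut: Plywood offcut 70 x 50 x 18 mm lying on the bench, a bystander. Origin under its centre.
- spanner: Steel spanner 140 mm long lying on the bench, a bystander. Origin under its middle.
- tape: Roll of paper tape lying flat, 100 mm wide, 25 mm high, a bystander. Origin under its centre.
- sander: Cork sanding block 110 x 60 x 25 mm lying on the bench, a bystander. Origin under its centre.
Not all that is in view belongs to the job. What is shaped like the part that bears guide_center but orange is not meant.

How it is judged:
On the way, in this order (a step that is already met when the one before it is completed fails the run):
1. the guide is drawn clear of the open rod ends (y of guide_center in the frame of panel below -0.39 m and contact force between guide and router below 0.1 N), for 0.1 s.
2. it is lowered to the compartment's floor while still held (horizontal distance between guide_center and slot below 0.03 m and z of guide_center in the frame of slot below 0.047 m and contact force between the fingers and guide above 0.5 N), for 0.05 s.
At the end, for the whole second after the job is handed in: the guide stands upright on its foot on the floor of the long compartment (its centre within 30 mm of the compartment's middle and under 47 mm above its floor, tilt under 0.08 rad), let go of and at rest; the bystanders are within 20 mm of where they were (horizontal distance between guide_center and slot below 0.03 m and z of guide_center in the frame of slot below 0.047 m and angle between guide's own z axis and vertical below 0.08 rad and linear speed of guide below 0.02 m/s and contact force between the fingers and guide below 0.1 N and distance of each of tape, sander, offcut, spanner from where it was at the start of the episode below 0.02 m); the robot touches nothing.
It fails at once if the guide is forced or binds on the rods (contact force between guide and router above 12 N).
It fails at once if the guide is banged down on the tray (contact force between guide and tray above 30 N).
It fails at once if a bystander is pushed away (distance of any of tape, sander, offcut, spanner from where it was at the start of the episode above 0.02 m).
It also fails if it takes over 69 s, if anything falls off the work surface, if the arm or the gripper's body presses on something with over 40 N, if the wrist force passes 120 N, or if a joint passes its speed limit or range.

ROBOT

A 6-joint arm with a two-finger parallel gripper is mounted at the origin on the work surface. World frame = base frame: x ahead of the robot, y to its left, z up, the work surface at z = 0. Lengths are in m, angles in rad, forces in N, time in s.
With the tool pointing down it reaches from about 0.35 to 0.85 m from the base axis. Payload 8.1 kg.
Tool frame: the origin (TCP) lies between the finger pads; the fingertips stand 11 mm ahead of it and the grasp point (between the pads) lies 8 mm behind it; z points along the fingers, y is the direction in which the jaws open and shut (so a half turn about z gives the same grasp; the last joint's range is limited). The gripper opens to 93 mm and grips with 3 to 60 N. Pads are 15 mm wide; open, the fingers measure 128 mm over their backs; the gripper's body (75 mm by 188 mm) begins 65 mm behind the grasp point.
Start: joints at [1.109, 0.13, 1.488, -0, 1.523, -0.085], TCP at [0.221, 0.558, 0.23] pointing down, gripper open.
Joint ranges: [-2.96, 2.96], [-0.89, 2.26], [0.02, 2.5], [-1.34, 4.48], [0, 2.73], [-2.66, 2.66]. Speed limits (rad/s): [2.39, 2.39, 2.79, 3.14, 3.14, 3.14].

INTERFACE

Orientations are given as a unit quaternion [x, y, z, w].
In Python, from plant import robot gives the robot as it stands.
- The arm moves only by the shell command python3 -m inch 'ROWS'. ROWS is JSON, a list that holds one entry, the list of rows, each a list of 7 numbers: the turn, a rotation vector about the tool's x, y, z in rad, then the shift along the tool's x, y, z in cm, then the finger opening in cm, from 0 to 9.3. In form: [[[wx, wy, wz, dx, dy, dz, grip], ...]]. A call has exactly 8 rows; each row shifts and turns the commanded pose from where the row before left it, along the tool's axes as they then stand; what a row does not reach is not made up. A row lasts 1/12 s, in which the tool goes at most 41.7 mm and 7.16 degrees, less where a joint would pass 70% of its speed; a pose out of reach is approached as far as the arm can. A call is refused whole if a number of a shift passes 4.17 or a number of a turn 0.125, either way. A call with a gripper value outside its range is refused whole. The fingers move at their own pace and stop on an object; the grip force is fixed at half the most. Time passes only in rows, so rows that do not move let the fingers close, or fill a call up. It gives the time, the measured TCP pose, the force and the opening at its end, in the units of the state.
- robot.state(): the state, without advancing time (a new reading comes with each control period).
- robot.get_image(name): name is "scene" or "side" or "wrist"; returns the picture (400x640x3 uint8, red, green, blue); there is no depth.
- robot.calibration(name): a dict with "fx", "fy", "cx", "cy" (pixels), "view" (4x4, takes a point from world to camera coordinates); the wrist camera has in their place "T_tool_cam" (4x4, takes a point from camera to tool coordinates, whose origin is the TCP and whose axes are the flange's). Camera axes: x right, y up, looking along -z (the intrinsics and any distortion apply to the point x, -y, -z); pixel columns grow to the right and rows downward; lengths in m; the calibration is good to about 2 mm. A picture is of the moment at which its call begins: read the wrist's pose just before it. calibration takes no time and is no camera call.
- robot.job_done(): hands the job in, once; it reports no verdict.
The state is a dict: "clock": time; "joint_pos": joint angles; "qvel": joint speeds; "joint_efforts": joint torques, N m; "tool_pos": TCP position; "tool_rot": TCP orientation; "force": force on the tool from outside, world axes, zero at the start; "torque": the same for the moment, N m; "width": finger opening in m.
Only numpy, scipy, OpenCV 4.12 (cv2) and the standard library are available. Lean on these libraries where they do the work, as an engineer would, in place of code of your own. Each camera call takes 0.05 s, during which the arm holds its last target. There are 200 camera calls.

## Working session

There is one attempt and no reset: what is moved stays moved. The work goes in short steps, Python scripts to look and compute and a shell command to move; the robot and the scene stay as the last step left them, time stands still between calls to the robot, and variables do not carry over. Pictures are saved under pics/ and viewed, about 8 in all and at most 12, crops included, and the job is handed in when it is done.

```bash
mkdir -p pics; ls; python3 - <<'E'
from plant import robot
import cv2,numpy as np
s=robot.state();print(s)
for n in("scene","side","wrist"):
    im=robot.get_image(n);cv2.imwrite(f"pics/{n}0.png",im[:,:,::-1]);print(n,robot.calibration(n))
E
```

```text
pics
{'clock': 0.0, 'joint_pos': array([ 1.10858994e+00,  1.31122740e-01,  1.48926736e+00, -3.75574458e-07,
        1.52298883e+00, -8.53842612e-02]), 'qvel': array([-4.35226255e-04, -9.60406693e-05,  1.54620926e-03,  9.63331011e-04,
        1.44791273e-03,  2.37293187e-03]), 'joint_efforts': array([ 6.10872503e-04, -5.59852731e+01, -4.91755557e+01,  7.68982340e-02,
        3.62315343e-02, -2.01421444e-04]), 'tool_pos': array([0.22050961, 0.55743028, 0.22861692]), 'tool_rot': array([ 1.87298228e-01,  9.82302691e-01, -8.59922731e-04, -2.41313168e-04]), 'force': array([-0.20614553, -0.3563856 ,  0.38357573]), 'torque': array([-0.06384539, -0.02149251, -0.01338518]), 'width': 0.09271305705583748}
scene {'fx': 470.4247760247507, 'fy': 470.4247760247507, 'cx': 318.37552930747063, 'cy': 199.6217089453209, 'view': array([[-0.87970319,  0.47510082, -0.02003787,  0.49336886],
       [-0.27114684, -0.46655084,  0.84190837,  0.0401867 ],
       [ 0.39064268,  0.74606268,  0.53924834, -1.35876457],
       [ 0.        ,  0.        ,  0.        ,  1.        ]])}
side {'fx': 502.20837111648984, 'fy': 502.20837111648984, 'cx': 314.42164999126993, 'cy': 200.70676902197184, 'view': array([[ 0.87897871, -0.47679195, -0.0081152 , -0.46417236],
       [ 0.37190465,  0.67476601,  0.63747766, -0.19163806],
       [-0.29846835, -0.56334737,  0.7704261 , -1.34427234],
       [ 0.        ,  0.        ,  0.        ,  1.        ]])}
wrist {'fx': 327.3948536174996, 'fy': 327.3948536174996, 'cx': 317.60416825543047, 'cy': 201.10969368742948, 'T_tool_cam': array([[ 3.82242029e-06,  9.55819164e-01,  2.93955312e-01,
         8.33417565e-02],
       [ 9.99999789e-01, -1.94818775e-04,  6.20465398e-04,
        -9.72537464e-04],
       [ 6.50320731e-04,  2.93955247e-01, -9.55818963e-01,
        -1.55008762e-01],
       [ 0.00000000e+00,  0.00000000e+00,  0.00000000e+00,
         1.00000000e+00]])}
```

View pics/scene0.png

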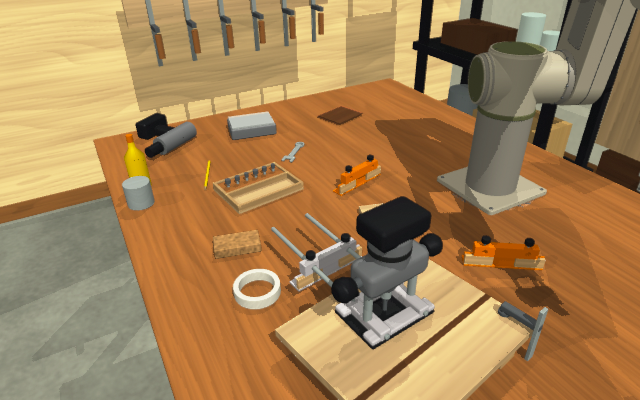

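View pics/side0.png

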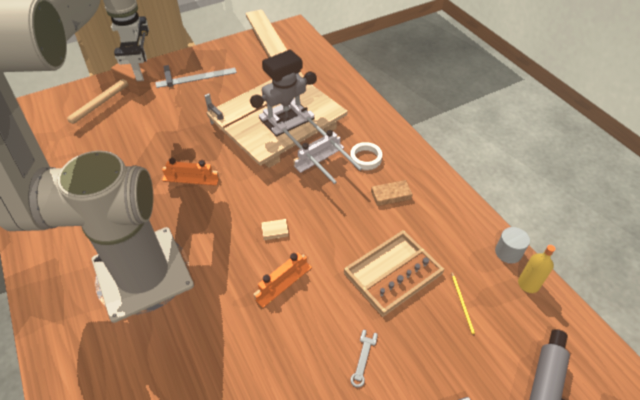

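Candidates for the guide: the aluminium one on the rods (scene (328,262), side (320,150)), the orange one at scene (357,176)/side (283,280), and the orange one at scene (503,253)/side (190,173). I choose the aluminium one on the rods. Next come close crops for measuring.

```bash
cat > h.py <<'E'
import numpy as np,cv2
from plant import robot
from scipy.spatial.transform import Rotation as R
def ray(n,u,v,st=None):
    c=robot.calibration(n)
    d=np.array([(u-c['cx'])/c['fx'],-(v-c['cy'])/c['fy'],-1.])
    if n=='wrist':
        T=np.eye(4);T[:3,:3]=R.from_quat(st['tool_rot']).as_matrix();T[:3,3]=st['tool_pos'];M=T@c['T_tool_cam']
    else: M=np.linalg.inv(c['view'])
    return M[:3,3],M[:3,:3]@d
def onz(n,u,v,z,st=None):
    o,d=ray(n,u,v,st);return o+d*(z-o[2])/d[2]
def proj(n,p,st=None):
    c=robot.calibration(n)
    if n=='wrist':
        T=np.eye(4);T[:3,:3]=R.from_quat(st['tool_rot']).as_matrix();T[:3,3]=st['tool_pos'];V=np.linalg.inv(T@c['T_tool_cam'])
    else: V=c['view']
    q=V@np.r_[p,1];return np.array([c['cx']+c['fx']*q[0]/-q[2],c['cy']+c['fy']*q[1]/q[2]])
E
python3 - <<'E'
import cv2,numpy as np
a=cv2.imread('pics/side0.png');b=cv2.imread('pics/scene0.png')
def c(i,x,y,w,h,s): return cv2.resize(i[y:y+h,x:x+w],None,fx=s,fy=s,interpolation=cv2.INTER_CUBIC)
cv2.imwrite('pics/c1.png',np.vstack([np.hstack([c(a,250,90,133,100,3),c(a,330,220,133,100,3)]),np.hstack([c(b,260,200,133,100,3),c(b,200,140,133,100,3)])]))
E
```

```text
(no output)
```

View pics/c1.png

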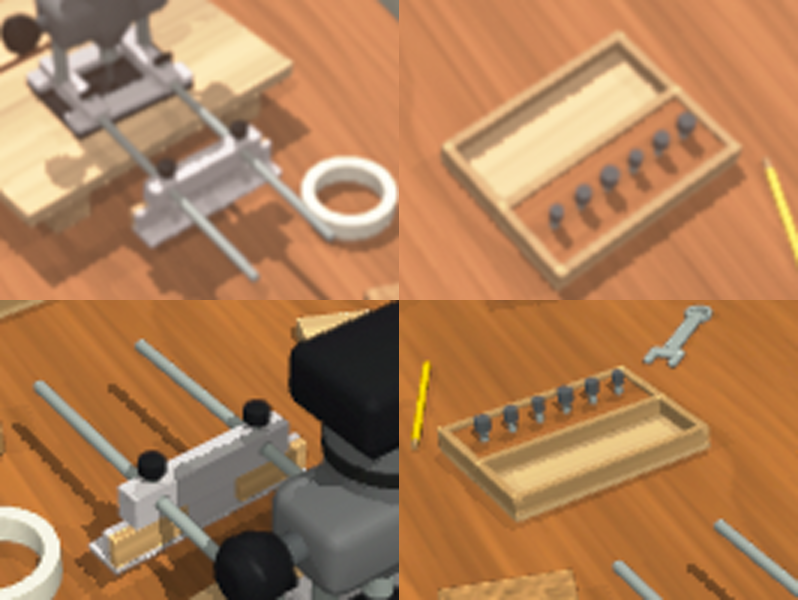

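View pics/wrist0.png

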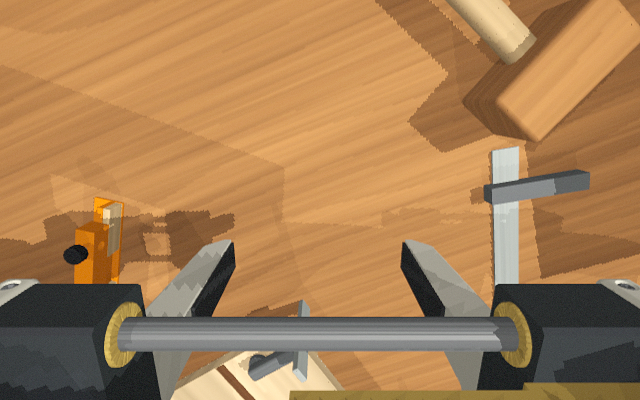

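```bash
python3 - <<'E'
from h import *
def tri(a,b):
    o1,d1=ray('side',*a);o2,d2=ray('scene',*b)
    s=np.linalg.lstsq(np.c_[d1,-d2],o2-o1,rcond=None)[0]
    p=o1+d1*s[0];q=o2+d2*s[1];return (p+q)/2,np.linalg.norm(p-q)
S=lambda x,y:(250+x/3,90+y/3); C=lambda x,y:(260+x/3,200+(y-300)/3)
L=[('rodA(side near)',S(257,275),C(142,345)),('rodB',S(330,234),C(40,384)),
('knobA',S(167,165),C(257,408)),('knobB',S(239,127),C(152,460))]
for n,a,b in L: print(n,*tri(a,b))
print('rod axis at z.081',[onz('side',*S(*p),.081) for p in((257,275),(330,234),(108,123),(175,83))], [onz('scene',*C(*p),.081) for p in((142,345),(40,384),(235,418),(130,470))])
for p in((457,152),(617,43),(672,92),(508,202)): print('tray side',onz('side',330+(p[0]-399)/3,220+p[1]/3,.024))
for p in((480,460),(660,398),(705,432),(517,512)): print('tray scene',onz('scene',200+(p[0]-399)/3,140+(p[1]-300)/3,.024))
E
```

```text
rodA(side near) [ 0.57779197 -0.02881555  0.07933993] 0.00820124715797201
rodB [ 0.66784681 -0.01874819  0.08064808] 0.00473091783919443
knobA [0.56075368 0.11933146 0.10765939] 0.0059508273565761684
knobB [0.65089949 0.13284908 0.10704686] 0.00545702515150923
rod axis at z.081 [array([ 0.58073085, -0.03183857,  0.081     ]), array([ 0.66992934, -0.01981354,  0.081     ]), array([0.55096627, 0.2277081 , 0.081     ]), array([0.64176325, 0.24923029, 0.081     ])] [array([ 0.57538082, -0.0244199 ,  0.081     ]), array([ 0.66609671, -0.01679835,  0.081     ]), array([0.5596325 , 0.09291018, 0.081     ]), array([0.65272781, 0.10762083, 0.081     ])]
tray side [ 0.48255188 -0.2759743   0.024     ]
tray side [ 0.67186062 -0.24663957  0.024     ]
tray side [ 0.68395413 -0.31502701  0.024     ]
tray side [ 0.49504284 -0.33933061  0.024     ]
tray scene [ 0.68383222 -0.30541503  0.024     ]
tray scene [ 0.48974744 -0.32692974  0.024     ]
tray scene [ 0.48080198 -0.24544109  0.024     ]
tray scene [ 0.6842925 -0.2062301  0.024    ]
```

```bash
python3 -m inch '[[[0,0,-0.105,0,0,-1,9.3],[0,0,-0.105,0,0,-1,9.3],[0,0,-0.105,0,0,-1,9.3],[0,0,-0.105,0,0,-1,9.3],[0,0,-0.105,0,0,-1,9.3],[0,0,0,-2,-3,0,9.3],[0,0,0,-2,-3,0,9.3],[0,0,0,-2,-3,0,9.3]]]'
python3 -m inch '[[[0,0,0,-2,-3,0,9.3],[0,0,0,-2,-3,0,9.3],[0,0,0,-2,-3,0,9.3],[0,0,0,-2,-3,0,9.3],[0,0,0,-2,-3,0,9.3],[0,0,0,-2,-3,0,9.3],[0,0,0,-2,-3,0,9.3],[0,0,0,-2,-3,0,9.3]]]'
python3 -m inch '[[[0,0,0,-2,-3,0,9.3],[0,0,0,-2,-3,0,9.3],[0,0,0,-2,-3,0,9.3],[0,0,0,-2,-3,0,9.3],[0,0,0,-2,-3,0,9.3],[0,0,0,0,0,1,9.3],[0,0,0,0,0,1,9.3],[0,0,0,0,0,0,9.3]]]'
python3 - <<'E'
from h import *
s=robot.state();print(s);im=robot.get_image('wrist')
cv2.imwrite('pics/w1.png',im[:,:,::-1]);np.save('w1.npy',np.r_[s['tool_pos'],s['tool_rot']])
E
```

```text
clock: 0.82
tool_pos: [0.2936, 0.477, 0.2794]
tool_rot: [-0.075, 0.997, -0.0, -0.0]
force: [1.1, -0.4, 0.4]
width: 0.0931
clock: 1.48
tool_pos: [0.4878, 0.2625, 0.2794]
tool_rot: [-0.074, 0.997, -0.0, -0.0]
force: [0.4, 0.6, -0.4]
width: 0.093
clock: 2.15
tool_pos: [0.6067, 0.1303, 0.2561]
tool_rot: [-0.074, 0.997, 0.0, -0.003]
force: [0.0, 0.6, -1.4]
width: 0.0932
{'clock': 2.15, 'joint_pos': array([ 1.28734942e-01,  1.81117922e-01,  1.38422043e+00,  4.07756805e-04,
        1.58126146e+00, -1.58957617e+00]), 'qvel': array([ 0.02553006, -0.02031021, -0.01186102,  0.00218747,  0.03340806,
       -0.00026233]), 'joint_efforts': array([-1.37483384e+00, -6.20518970e+01, -5.30302441e+01, -1.67042180e-01,
       -4.39756829e-01, -4.89241735e-02]), 'tool_pos': array([0.60666956, 0.13031176, 0.25613158]), 'tool_rot': array([-7.36919236e-02,  9.97277891e-01,  6.59929728e-05, -2.51099243e-03]), 'force': array([ 0.03069059,  0.60948719, -1.35915003]), 'torque': array([0.06912259, 0.04813151, 0.02147706]), 'width': 0.09317181317728043}
```

View pics/w1.png

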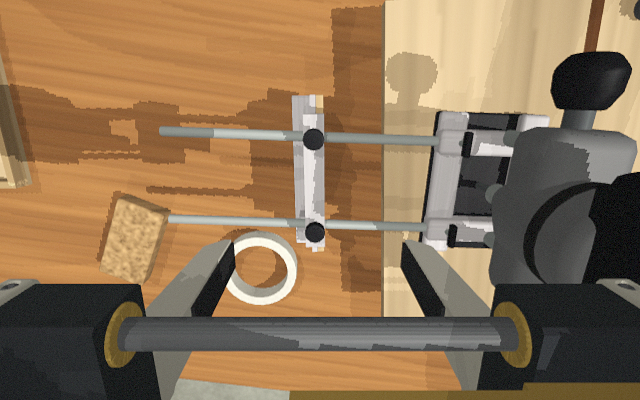

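The picture shows the aluminium guide on the rods: knobs at (313,138) and (314,232), rod ends at (160,131) and (168,219), guide ends at rows 95 and 250. The choice is confirmed (silver, on the rods).

```bash
cat > m1.py <<'E'
from h import *
a=np.load('w1.npy');st=dict(tool_pos=a[:3],tool_rot=a[3:])
w=lambda u,v,z:onz('wrist',u,v,z,st)
for n,p,q,z in(('knobs',(313,138),(314.5,232),.108),('rodends',(160,131),(168,219),.081),('rodbase',(435,140),(422,227),.081)):
    P,Q=w(*p,z),w(*q,z);d=Q-P;print(n,P,Q,'mid',(P+Q)/2,'len',np.linalg.norm(d),'ang',np.degrees(np.arctan2(d[1],d[0])))
for p,q in(((160,131),(435,140)),((168,219),(422,227))):
    d=w(*p,.081)-w(*q,.081);print('rod dir',np.degrees(np.arctan2(d[0],-d[1])))
print('tcp proj at z',[proj('wrist',[a[0],a[1],z],st) for z in(.08,.1)])
E
python3 m1.py; python3 -c "
import cv2
a=cv2.imread('pics/w1.png');cv2.imwrite('pics/c2.png',cv2.resize(a[80:270,230:430],None,fx=3,fy=3,interpolation=cv2.INTER_CUBIC))"
```

```text
knobs [0.55626149 0.11819473 0.108     ] [0.64758668 0.13289758 0.108     ] mid [0.60192409 0.12554616 0.108     ] len 0.09250115386021673 ang 9.145825245674235
rodends [ 0.57457284 -0.03267462  0.081     ] [ 0.66678444 -0.02331412  0.081     ] mid [ 0.62067864 -0.02799437  0.081     ] len 0.09268548102490143 ang 5.79629932089585
rodbase [0.54311317 0.23898265 0.081     ] [0.63569132 0.24827317 0.081     ] mid [0.58940224 0.24362791 0.081     ] len 0.09304315181541432 ang 5.730637462712259
rod dir 6.605796265789292
rod dir 6.531165480980606
tcp proj at z [array([317.95542671, 185.37446068]), array([317.97338532, 190.3090685 ])]
```

View pics/c2.png

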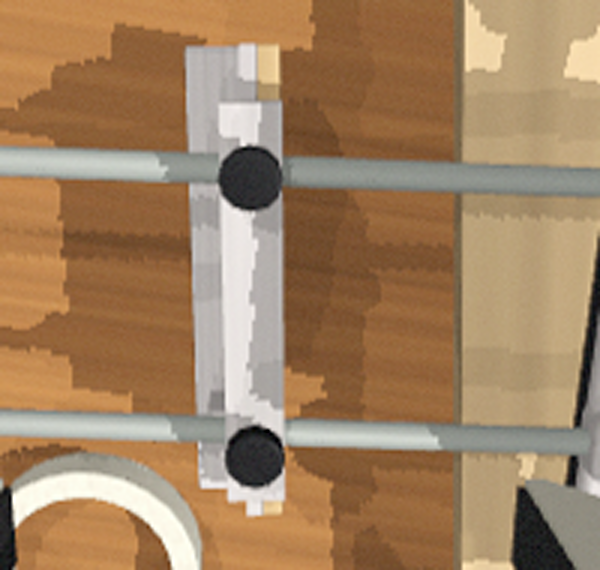

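```bash
python3 -m inch '[[[0,0,-0.012,0.5,-0.4,2,9.3],[0,0,0,0,0,2.5,9.3],[0,0,0,0,0,2.5,9.3],[0,0,0,0,0,2.5,9.3],[0,0,0,0,0,2.5,9.3],[0,0,0,0,0,1,9.3],[0,0,0,0,0,0,9.3],[0,0,0,0,0,0,9.3]]]'
python3 - <<'E'
from h import *
s=robot.state();print(s['tool_pos'],s['tool_rot'],s['force']);im=robot.get_image('wrist');b=robot.get_image('scene')
cv2.imwrite('pics/w2.png',np.hstack([im[:,:,::-1][:,150:480],cv2.resize(b[180:300,250:400,::-1],None,fx=3,fy=3)[:,:,:][:360].copy() if 0 else cv2.resize(b[180:313,250:400,::-1],(450,400))]));np.save('w2.npy',np.r_[s['tool_pos'],s['tool_rot']])
E
```

```text
clock: 2.87
tool_pos: [0.6034, 0.1265, 0.1303]
tool_rot: [-0.081, 0.997, 0.0, -0.0]
force: [1.1, -0.6, 0.5]
width: 0.0928
[0.60341459 0.12652463 0.13025468] [-8.05697843e-02  9.96748958e-01  3.90358402e-05 -1.51495755e-04] [ 1.12836989 -0.5575488   0.48005869]
```

View pics/w2.png

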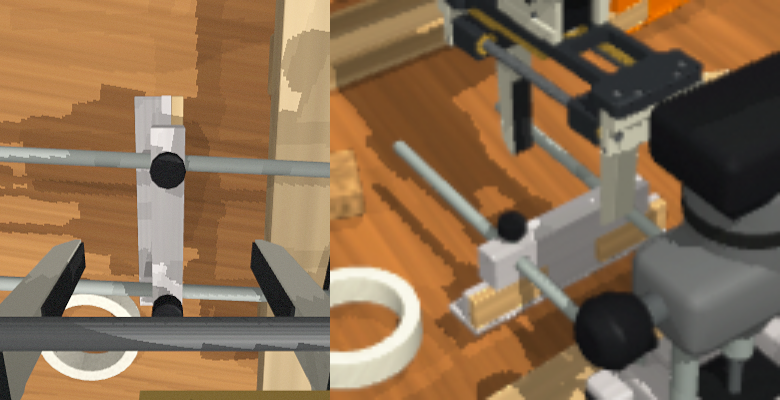

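```bash
python3 -m inch '[[[0,0,0,0,0,1.5,9.3],[0,0,0,0,0,1.5,9.3],[0,0,0,0,0,1.5,8],[0,0,0,0,0,1,7],[0,0,0,0,0,0.5,6],[0,0,0,0,0,0,5],[0,0,0,0,0,0,4],[0,0,0,0,0,0,3]]]'
python3 -m inch '[[[0,0,0,0,0,0,2.8],[0,0,0,0,0,0,2.6],[0,0,0,0,0,0,2.5],[0,0,0,0,0,0,2.4],[0,0,0,0,0,0,2.3],[0,0,0,0,0,0,2.2],[0,0,0,0,0,0,2.1],[0,0,0,0,0,0,2.05]]]'
```

```text
clock: 3.63
tool_pos: [0.6047, 0.1259, 0.0711]
tool_rot: [-0.08, 0.997, 0.0, 0.001]
force: [-0.9, -0.8, 0.0]
width: 0.0573
clock: 4.3
tool_pos: [0.6037, 0.1259, 0.0696]
tool_rot: [-0.08, 0.997, 0.0, -0.0]
force: [-0.2, 0.9, 0.5]
width: 0.0212
```

```bash
python3 -m inch '[[[0,0,0,0,0,0,2],[0,0,0,0,0,0,1.9],[0,0,0,0,0,0,1.8],[0,0,0,0,0,0,1.5],[0,0,0,0,0,0,1.5],[0,0,0,0,0,0,1.5],[0,0,0,0,0,0,1.5],[0,0,0,0,0,0,1.5]]]'; python3 - <<'E'
from h import *
for i in range(4):
    s=robot.state();print(s['tool_pos'],s['force'],s['torque'],s['width']); robot.get_image('wrist')
E
```

```text
clock: 4.97
tool_pos: [0.6037, 0.1257, 0.0696]
tool_rot: [-0.08, 0.997, 0.0, -0.0]
force: [-0.2, 2.2, -0.9]
width: 0.0199
[0.60372151 0.12573975 0.06959384] [-0.15964973  2.1637992  -0.86634793] [0.38816715 0.06816061 0.0494818 ] 0.0198811717943917
[0.60371724 0.12575576 0.06959949] [-0.38406298  1.95935437 -0.72182984] [ 0.36926138  0.08951318 -0.03764448] 0.020128675734663967
[0.60374662 0.12575712 0.06962563] [-0.49939502  2.19344629 -0.41743409] [0.3756257  0.06672304 0.07741191] 0.020027721295264863
[0.60371366 0.12572199 0.06960252] [-1.60907211  1.49834191 -1.14545231] [0.35117409 0.12703066 0.02903373] 0.020188011280769726
```

```bash
python3 -m inch '[[[0,0,0,0,0,-0.03,1.5],[0,0,0,0,0,-0.03,1.5],[0,0,0.01,0,0,-0.02,1.5],[0,0,0.01,0,0,0,1.5],[0,0,0.01,0,0,0,1.5],[0,0,0.01,0,0,0,1.5],[0,0,0,0,0,0,1.5],[0,0,0,0,0,0,1.5]]]'; cat > f.py <<'E'
from h import *
F=[]
for i in range(3):
    s=robot.state();F.append(np.r_[s['force'],s['torque']]);robot.get_image('side')
T=R.from_quat(s['tool_rot']);m=T.as_matrix();F=np.mean(F,0)
print(s['clock'],s['tool_pos'].round(4),'toolY ang',np.degrees(np.arctan2(m[1,1],m[0,1])).round(2),'F',F.round(2),'F tool',T.inv().apply(F[:3]).round(2),s['width'])
E
python3 f.py
```

```text
clock: 5.83
tool_pos: [0.6037, 0.1257, 0.0704]
tool_rot: [-0.06, 0.998, -0.0, -0.0]
force: [0.8, 0.7, -2.3]
width: 0.0197
5.9333 [0.6038 0.1257 0.0704] toolY ang 96.89 F [ 0.92  0.31 -2.75  0.02 -0.03 -0.03] F tool [-0.95  0.19  2.75] 0.019977679809294942
```

```bash
python3 -m inch '[[[0,0,0,0,-0.1,0,1.5],[0,0,0,0,-0.2,0,1.5],[0,0,0,0,-0.2,0,1.5],[0,0,0,0,-0.2,0,1.5],[0,0,0,0,-0.2,0,1.5],[0,0,0,0.01,-0.1,0,1.5],[0,0,0,0,0,0,1.5],[0,0,0,0,0,0,1.5]]]'; python3 f.py
```

```text
clock: 6.65
tool_pos: [0.6049, 0.1157, 0.0705]
tool_rot: [-0.06, 0.998, 0.0, 0.0]
force: [0.1, 0.0, -3.4]
width: 0.0197
6.75 [0.6048 0.1158 0.0704] toolY ang 96.89 F [ 0.37 -0.16 -3.15  0.04  0.03 -0.01] F tool [-0.34 -0.2   3.15] 0.019758861983557852
```

Free. Onward.

```bash
python3 -m inch '[[[0,0,0,0,-0.2,0,1.5],[0,0,0,0,-0.3,0,1.5],[0,0,0,0,-0.4,0,1.5],[0,0,0,0.01,-0.4,0,1.5],[0,0,0,0,-0.3,0,1.5],[0,0,0,0,-0.2,0,1.5],[0,0,0,0,-0.2,0,1.5],[0,0,0,0,0,0,1.5]]]'; python3 f.py
```

```text
clock: 7.47
tool_pos: [0.6072, 0.0954, 0.0704]
tool_rot: [-0.06, 0.998, -0.0, 0.0]
force: [0.4, 0.1, -2.0]
width: 0.0198
7.5667 [0.6071 0.0959 0.0704] toolY ang 96.88 F [ 0.57  0.21 -2.65  0.05 -0.02 -0.  ] F tool [-0.59  0.14  2.65] 0.019720148441189727
```

```bash
python3 -m inch '[[[0,0,0,0,-0.2,0,1.5],[0,0,0,0,-0.4,0,1.5],[0,0,0,0,-0.5,0,1.5],[0,0,0,0.01,-0.5,0,1.5],[0,0,0,0,-0.5,0,1.5],[0,0,0,0,-0.5,0,1.5],[0,0,0,0,-0.3,0,1.5],[0,0,0,0,-0.1,0,1.5]]]'; python3 f.py
```

```text
clock: 8.28
tool_pos: [0.6108, 0.0653, 0.0705]
tool_rot: [-0.06, 0.998, -0.0, 0.0]
force: [-0.2, -0.0, -3.0]
width: 0.0199
8.3833 [0.6107 0.0658 0.0704] toolY ang 96.86 F [-0.05 -0.54 -2.72  0.03  0.01  0.  ] F tool [ 0.11 -0.54  2.72] 0.019697715359445277
```

```bash
python3 -m inch '[[[0,0,0,0,-0.2,0,1.5],[0,0,0,0,-0.4,0,1.5],[0,0,0,0,-0.5,0,1.5],[0,0,0,0.02,-0.5,0,1.5],[0,0,0,0,-0.5,0,1.5],[0,0,0,0,-0.5,0,1.5],[0,0,0,0,-0.3,0,1.5],[0,0,0,0,-0.1,0,1.5]]]'; python3 f.py
```

```text
clock: 9.1
tool_pos: [0.6142, 0.0355, 0.0705]
tool_rot: [-0.06, 0.998, -0.0, 0.0]
force: [0.5, -0.4, -2.7]
width: 0.0196
9.2 [0.6141 0.036  0.0704] toolY ang 96.86 F [ 0.28  0.12 -2.79  0.01  0.03 -0.01] F tool [-0.29  0.09  2.79] 0.019546457894187557
```

```bash
python3 -m inch '[[[0,0,0,0,-0.2,0,1.5],[0,0,0,0,-0.4,0,1.5],[0,0,0,0,-0.5,0,1.5],[0,0,0,0.02,-0.5,0,1.5],[0,0,0,0,-0.5,0,1.5],[0,0,0,0,-0.5,0,1.5],[0,0,0,0,-0.3,0,1.5],[0,0,0,0,-0.1,0,1.5]]]'; python3 f.py; python3 - <<'E'
from h import *
s=robot.state();im=robot.get_image('wrist');b=robot.get_image('scene')
cv2.imwrite('pics/w3.png',np.hstack([im[:,100:450,::-1],cv2.resize(b[180:313,230:380,::-1],(450,400))]))
E
```

```text
clock: 9.92
tool_pos: [0.6175, 0.0057, 0.0704]
tool_rot: [-0.06, 0.998, -0.0, 0.0]
force: [0.1, 0.1, -3.3]
width: 0.0197
10.0167 [0.6175 0.0062 0.0704] toolY ang 96.86 F [ 0.25  0.41 -2.64  0.02 -0.02 -0.01] F tool [-0.29  0.38  2.64] 0.01983388533370591
```

View pics/w3.png

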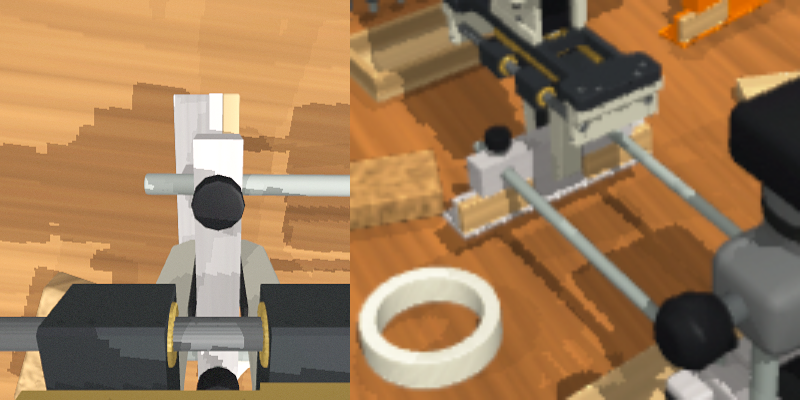

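```bash
python3 -m inch '[[[0,0,0,0,-0.2,0,1.5],[0,0,0,0,-0.4,0,1.5],[0,0,0,0,-0.5,0,1.5],[0,0,0,0.02,-0.5,0,1.5],[0,0,0,0,-0.5,0,1.5],[0,0,0,0,-0.5,0,1.5],[0,0,0,0,-0.3,0,1.5],[0,0,0,0,-0.1,0,1.5]]]'; python3 f.py
python3 -m inch '[[[0,0,0,0,-0.2,0,1.5],[0,0,0,0,-0.4,0,1.5],[0,0,0,0,-0.5,0,1.5],[0,0,0,0.02,-0.5,0,1.5],[0,0,0,0,-0.5,0,1.5],[0,0,0,0,-0.5,0,1.5],[0,0,0,0,-0.3,0,1.5],[0,0,0,0,-0.1,0,1.5]]]'; python3 f.py
```

```text
clock: 10.83
tool_pos: [0.6209, -0.0241, 0.0704]
tool_rot: [-0.06, 0.998, -0.0, 0.0]
force: [-0.2, -0.1, -2.7]
width: 0.0199
10.9333 [ 0.6209 -0.0236  0.0704] toolY ang 96.86 F [-0.15 -0.25 -2.56  0.04  0.01  0.  ] F tool [ 0.18 -0.23  2.56] 0.01962071201395548
clock: 11.65
tool_pos: [0.6243, -0.0539, 0.0705]
tool_rot: [-0.06, 0.998, -0.0, 0.0]
force: [0.6, 0.7, -2.3]
width: 0.0194
11.75 [ 0.6242 -0.0534  0.0704] toolY ang 96.86 F [ 0.3   0.54 -2.8  -0.    0.02  0.01] F tool [-0.37  0.5   2.8 ] 0.01962924235395387
```

```bash
python3 -m inch '[[[0,0,0,0,-0.2,0,1.5],[0,0,0,0,-0.4,0,1.5],[0,0,0,0,-0.5,0,1.5],[0,0,0,0.02,-0.5,0,1.5],[0,0,0,0,-0.5,0,1.5],[0,0,0,0,-0.5,0,1.5],[0,0,0,0,0,0,1.5],[0,0,0,0,0,0,1.5]]]'; python3 f.py; python3 - <<'E'
from h import *
s=robot.state();print(s['tool_pos'],s['tool_rot']);np.save('w4.npy',np.r_[s['tool_pos'],s['tool_rot']])
im=robot.get_image('wrist');b=robot.get_image('scene');a=robot.get_image('side')
cv2.imwrite('pics/w4.png',np.hstack([cv2.resize(b[160:293,210:360,::-1],(400,354)),cv2.resize(a[120:253,290:440,::-1],(400,354))]))
cv2.imwrite('pics/w4w.png',im[:,:,::-1])
E
```

```text
clock: 12.47
tool_pos: [0.6272, -0.0794, 0.0704]
tool_rot: [-0.06, 0.998, 0.0, -0.0]
force: [-0.8, 0.2, -3.6]
width: 0.0201
12.5667 [ 0.6271 -0.0789  0.0704] toolY ang 96.87 F [-0.23 -0.1  -2.97  0.07 -0.01  0.03] F tool [ 0.24 -0.07  2.97] 0.019795428554483498
[ 0.62708938 -0.07876601  0.07036359] [-6.00874404e-02  9.98193110e-01  7.82353857e-05 -9.65404159e-05]
```

View pics/w4.png

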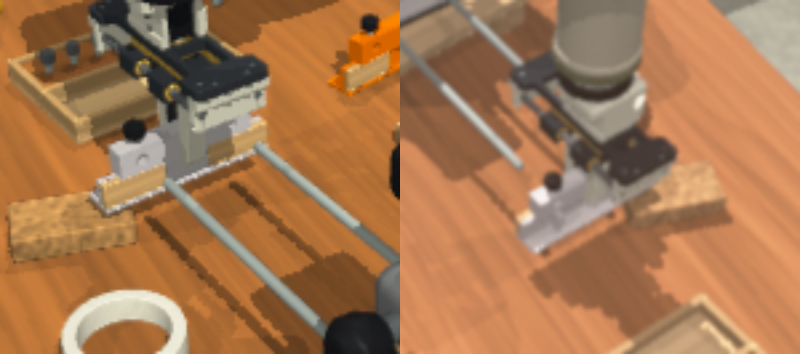

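The guide is clear of both rod ends and the sander is untouched beneath it. I'll lift, move towards the tray and look.

```bash
python3 -m inch '[[[0,0,0,0,0,-1,1.5],[0,0,0,0,-0.4,-2,1.5],[0,0,0,1,-2,-2,1.5],[0,0,0,1,-2,-2,1.5],[0,0,0,1,-2,-1.5,1.5],[0,0,0,1,-2,-1.5,1.5],[0,0,0,1,-2,0,1.5],[0,0,0,0.8,-1,0,1.5]]]'; python3 -m inch '[[[0,0,0,0,0,0,1.5],[0,0,0,0,0,0,1.5],[0,0,0,0,0,0,1.5],[0,0,0,0,0,0,1.5],[0,0,0,0,0,0,1.5],[0,0,0,0,0,0,1.5],[0,0,0,0,0,0,1.5],[0,0,0,0,0,0,1.5]]]';python3 - <<'E'
from h import *
s=robot.state();print(s['tool_pos'],s['tool_rot']);np.save('w5.npy',np.r_[s['tool_pos'],s['tool_rot']])
im=robot.get_image('wrist');cv2.imwrite('pics/w5.png',im[:,:,::-1])
E
```

```text
clock: 13.43
tool_pos: [0.5837, -0.2016, 0.1732]
tool_rot: [-0.06, 0.998, -0.001, 0.002]
force: [0.0, -0.7, -3.2]
width: 0.0198
clock: 14.1
tool_pos: [0.5834, -0.1987, 0.1703]
tool_rot: [-0.06, 0.998, 0.0, -0.0]
force: [0.5, -0.2, -3.4]
width: 0.0201
[ 0.58338884 -0.19866619  0.17034025] [-6.03375544e-02  9.98178026e-01  6.72952131e-05 -5.66720195e-05]
```

View pics/w5.png

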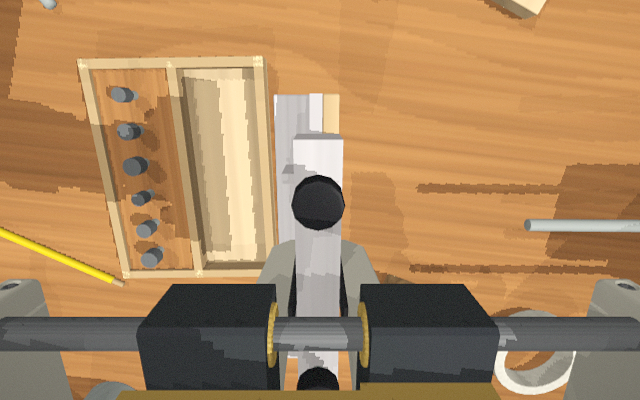

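```bash
python3 - <<'E'
from h import *
a=np.load('w5.npy');st=dict(tool_pos=a[:3],tool_rot=a[3:])
im=cv2.imread('pics/w5.png')
cv2.imwrite('pics/c5.png',cv2.resize(im[45:295,150:300],None,fx=4,fy=2.4,interpolation=cv2.INTER_CUBIC)) 
for n,p in dict(TL=(179,70),TR=(256,67),BR=(269,270),BL=(204,270),outTL=(79,61),outTR=(266,56),outBR=(275,274),outBL=(124,279)).items():print(n,onz('wrist',*p,.024,st).round(4))
# slot model fit check
for n in('side','scene'): print(n)
E
```

```text
TL [ 0.4898 -0.3302  0.024 ]
TR [ 0.4795 -0.2648  0.024 ]
BR [ 0.672  -0.2388  0.024 ]
BL [ 0.68   -0.3052  0.024 ]
outTL [ 0.4929 -0.4147  0.024 ]
outTR [ 0.4698 -0.257   0.024 ]
outBR [ 0.6758 -0.2323  0.024 ]
outBL [ 0.7006 -0.3876  0.024 ]
side
scene
```

View pics/c5.png

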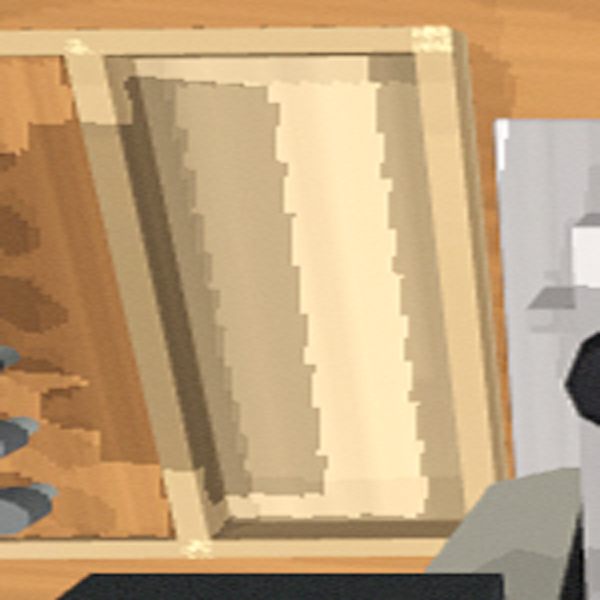

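```bash
python3 - <<'E'
from h import *
a=np.load('w5.npy');st=dict(tool_pos=a[:3],tool_rot=a[3:])
P=np.array([onz('wrist',*p,.024,st) for p in((176.8,68.8),(253.8,68),(267.5,270),(203,270))])
m=P.mean(0);print(P.round(4),m,[np.linalg.norm(P[i]-P[i-3]).round(4) for i in range(4)])
d=P[3]-P[0]+P[2]-P[1];ang=np.arctan2(d[1],d[0]);print('ang',np.degrees(ang))
T=R.from_quat(a[3:]).as_matrix()
yt=np.degrees(np.arctan2(T[1,1],T[0,1]))-90;print('tool',yt,'turn wz',-np.radians(np.degrees(ang)-yt))
# guide's foot centre is y -7 of guide centre: centre of guide body; target TCP so foot centred
c=np.array([-np.sin(ang),np.cos(ang),0])
print('delta tool, guide centre on slot',T.T@(m-a[:3])*100,' foot-centred',T.T@(m+.007*c-a[:3])*100)
# where along the guide are we holding: knob in view at z = .1+..
for k in((318,203),(318,383)): print('knob',T.T@(onz('wrist',*k,a[2]+.0385,st)-a[:3]))
E
```

```text
[[ 0.4891 -0.3321  0.024 ]
 [ 0.4805 -0.2666  0.024 ]
 [ 0.6721 -0.2403  0.024 ]
 [ 0.6802 -0.3062  0.024 ]] [ 0.58048297 -0.28632306  0.024     ] [np.float64(0.066), np.float64(0.1934), np.float64(0.0664), np.float64(0.1928)]
ang 7.761248154569585
tool 6.918376232264279 turn wz -0.014710890216841417
delta tool, guide centre on slot [ 1.34280767 -8.66892563 14.63294281]  foot-centred [ 1.35310491 -7.96900138 14.63304271]
knob [ 0.04713202 -0.00021164 -0.03849508]
knob [-0.03753884 -0.00018123 -0.03850397]
```

```bash
python3 -m inch '[[[0,0,-0.015,0.3,-1,0,1.5],[0,0,0,0.35,-2,0,1.5],[0,0,0,0.3,-2,0,1.5],[0,0,0,0.4,-2,0,1.5],[0,0,0,0,-1.2,1,1.5],[0,0,0,0,0,2,1.5],[0,0,0,0,0,2,1.5],[0,0,0,0,0,1,1.5]]]'; python3 -m inch '[[[0,0,0,0,0,1,1.5],[0,0,0,0,0,1,1.5],[0,0,0,0,0,0.5,1.5],[0,0,0,0,0,0,1.5],[0,0,0,0,0,0,1.5],[0,0,0,0,0,0,1.5],[0,0,0,0,0,0,1.5],[0,0,0,0,0,0,1.5]]]';python3 f.py; python3 - <<'E'
from h import *
s=robot.state();np.save('w6.npy',np.r_[s['tool_pos'],s['tool_rot']])
im=robot.get_image('wrist');a=robot.get_image('side');b=robot.get_image('scene')
cv2.imwrite('pics/w6.png',np.vstack([np.hstack([cv2.resize(a[215:325,330:460,::-1],(400,338)),cv2.resize(b[150:225,190:310,::-1],(400,250)) if 0 else cv2.resize(b[130:240,190:320,::-1],(400,338))]),np.hstack([im[30:290,110:430,::-1],np.zeros((260,480,3),np.uint8)])]))
E
```

```text
clock: 14.82
tool_pos: [0.5794, -0.2814, 0.1066]
tool_rot: [-0.067, 0.998, 0.001, -0.002]
force: [-0.9, 0.0, -3.9]
width: 0.0198
clock: 15.48
tool_pos: [0.5814, -0.2824, 0.0865]
tool_rot: [-0.068, 0.998, -0.0, 0.001]
force: [-0.3, 0.5, -3.2]
width: 0.02
15.5833 [ 0.5811 -0.2823  0.0861] toolY ang 97.75 F [-0.35  0.06 -2.87  0.04  0.01 -0.02] F tool [0.34 0.11 2.87] 0.01998697696256716
```

View pics/w6.png

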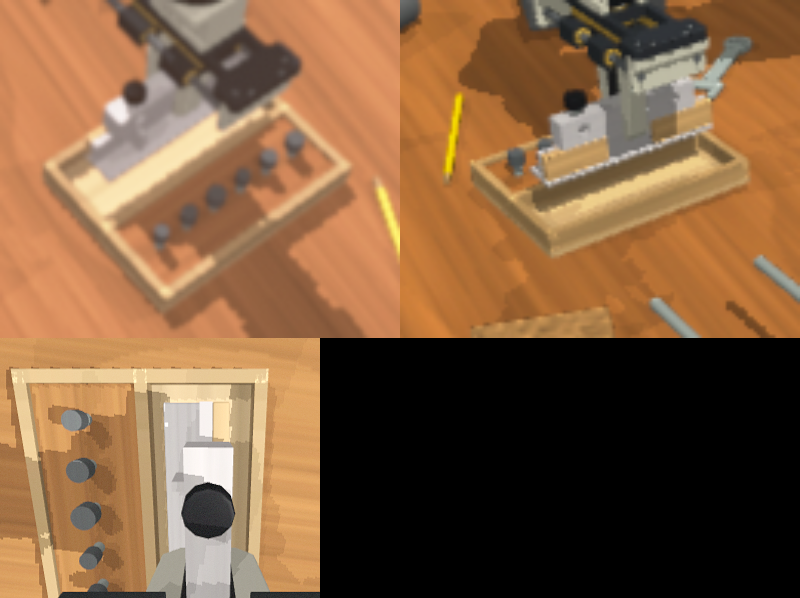

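```bash
python3 - <<'E'
from h import *
a=np.load('w6.npy');st=dict(tool_pos=a[:3],tool_rot=a[3:]);T=R.from_quat(a[3:]).as_matrix()
f=lambda p,z:(T.T@(onz('wrist',p[0]+110,p[1]-338+30,z,st)-a[:3])*1000).round(1)
print('rim TL,TR, lower L,R',f((148,383),.024),f((252,382),.024),f((157,545),.024),f((255,545),.024))
print('foot L, R end',f((165,403),a[2]-.0324+.005),f((232,403),a[2]-.0324+.012))
E
```

```text
rim TL,TR, lower L,R [ 98.8 -37.3  61.9] [99.4 27.1 61.9] [ -9.9 -36.7  61.9] [-9.9 33.6 61.9]
foot L, R end [ 86.5 -23.   27.4] [86.4 12.1 20.3]
```

```bash
python3 -m inch '[[[0,0,0,0.1,0.1,0.5,1.5],[0,0,0,0.1,0.1,0.8,1.5],[0,0,0,0,0,0.9,1.5],[0,0,0,0,0,0.8,1.5],[0,0,0,0,0,0.6,1.5],[0,0,0,0,0,0.4,1.5],[0,0,0,0,0,0.1,1.5],[0,0,0,0,0,0,1.5]]]';python3 f.py
```

```text
clock: 16.45
tool_pos: [0.5783, -0.2803, 0.0438]
tool_rot: [-0.068, 0.998, 0.0, -0.0]
force: [-0.7, -0.8, -2.8]
width: 0.0196
16.55 [ 0.5788 -0.2806  0.0448] toolY ang 97.74 F [-0.3  -0.39 -2.49  0.07  0.02  0.01] F tool [ 0.35 -0.35  2.49] 0.019926099730873982
```

```bash
python3 -m inch '[[[0,0,0,0,0,0.05,1.5],[0,0,0,0,0,0.05,1.5],[0,0,0,0,0,0.05,1.5],[0,0,0,0,0,0.05,1.5],[0,0,0,0,0,0.05,1.5],[0,0,0,0,0,0.05,1.5],[0,0,0,0,0,0.03,1.5],[0,0,0,0,0,0,1.5]]]';python3 f.py
```

```text
clock: 17.27
tool_pos: [0.5784, -0.2803, 0.041]
tool_rot: [-0.068, 0.998, 0.0, -0.0]
force: [-0.2, 0.4, -2.2]
width: 0.0194
17.3667 [ 0.5785 -0.2804  0.0411] toolY ang 97.74 F [ 0.07  0.05 -2.45  0.05 -0.02  0.01] F tool [-0.07  0.04  2.45] 0.020024631248442087
```

```bash
python3 -m inch '[[[0,0,0,0,0,0.04,1.5],[0,0,0,0,0,0.04,1.5],[0,0,0,0,0,0.04,1.5],[0,0,0,0,0,0.04,1.5],[0,0,0,0,0,0.03,1.5],[0,0,0,0,0,0,1.5],[0,0,0,0,0,0,1.5],[0,0,0,0,0,0,1.5]]]';python3 f.py
```

```text
clock: 18.08
tool_pos: [0.5786, -0.2804, 0.0393]
tool_rot: [-0.068, 0.998, -0.0, 0.0]
force: [0.0, -0.8, -3.0]
width: 0.0196
18.1833 [ 0.5786 -0.2804  0.0393] toolY ang 97.75 F [ 0.24 -0.07 -2.7   0.06  0.01 -0.02] F tool [-0.23 -0.1   2.7 ] 0.019979218781327378
```

```bash
python3 -m inch '[[[0,0,0,0,0,0.02,1.5],[0,0,0,0,0,0.02,1.5],[0,0,0,0,0,0.02,1.5],[0,0,0,0,0,0.02,1.5],[0,0,0,0,0,0,1.5],[0,0,0,0,0,0,1.5],[0,0,0,0,0,0,1.5],[0,0,0,0,0,0,1.5]]]';python3 f.py
```

```text
clock: 18.9
tool_pos: [0.5786, -0.2804, 0.0386]
tool_rot: [-0.068, 0.998, -0.0, 0.0]
force: [-1.6, -0.5, -0.3]
width: 0.0196
19.0 [ 0.5786 -0.2804  0.0386] toolY ang 97.75 F [-1.4   0.7   0.02  0.17  0.27  0.02] F tool [ 1.3   0.88 -0.02] 0.019664334899542068
```

Floor contact at the predicted height, with the weight transferred. I'll seat it a hair more, then open slightly.

```bash
python3 -m inch '[[[0,0,0,0,0,0.02,1.5],[0,0,0,0,0,0,1.5],[0,0,0,0,0,0,1.5],[0,0,0,0,0,0,1.9],[0,0,0,0,0,0,2.1],[0,0,0,0,0,0,2.4],[0,0,0,0,0,0,2.8],[0,0,0,0,0,0,3]]]';python3 f.py;python3 -m inch '[[[0,0,0,0,0,0,3],[0,0,0,0,0,-0.3,3],[0,0,0,0,0,-0.6,3],[0,0,0,0,0,-1,3],[0,0,0,0,0,-1.5,3],[0,0,0,0,0,-2,3],[0,0,0,0,0,-2,3],[0,0,0,0,0,-2,3]]]';python3 -m inch '[[[0,0,0,0,0,-2,3],[0,0,0,0,0,-2,3],[0,0,0,0,0,-2,3],[0,0,0,0,0,0,3],[0,0,0,0,0,0,3],[0,0,0,0,0,0,3],[0,0,0,0,0,0,3],[0,0,0,0,0,0,3]]]'; python3 - <<'E'
from h import *
s=robot.state();print(s['tool_pos'],s['tool_rot'],s['force'])
np.save('w7.npy',np.r_[s['tool_pos'],s['tool_rot']])
for n in('wrist','scene','side'): cv2.imwrite(f'pics/{n}7.png',robot.get_image(n)[:,:,::-1])
b0=cv2.imread('pics/scene0.png').astype(int);b=cv2.imread('pics/scene7.png').astype(int)
d=abs(b-b0).max(2)>40
# knobs: dark blobs in the wrist picture
g=cv2.cvtColor(cv2.imread('pics/wrist7.png'),6)
n,l,st,c=cv2.connectedComponentsWithStats((g<45).astype('uint8'))
for i in range(1,n):
    if st[i][4]>60: print(st[i],c[i].round(1))
# bystander windows (u,v) changed fractions
for k,(u,v) in dict(tape=(257,289),sander=(237,244),spanner=(293,152)).items(): print(k,d[v-10:v+10,u-20:u+20].mean().round(3))
a0=cv2.imread('pics/side0.png').astype(int);a=cv2.imread('pics/side7.png').astype(int);da=abs(a-a0).max(2)>40
for k,(u,v) in dict(tape=(366,156),sander=(392,193),spanner=(364,358),offcut=(275,230)).items(): print(k,da[v-12:v+12,u-18:u+18].mean().round(3))
E
```

```text
clock: 19.72
tool_pos: [0.5787, -0.2805, 0.0381]
tool_rot: [-0.068, 0.998, -0.0, 0.0]
force: [-0.6, 0.2, -0.5]
width: 0.0289
19.8167 [ 0.5786 -0.2804  0.0381] toolY ang 97.75 F [-0.39 -0.29 -0.06  0.03  0.   -0.01] F tool [ 0.43 -0.24  0.06] 0.02982930337107735
clock: 20.53
tool_pos: [0.5787, -0.2805, 0.1344]
tool_rot: [-0.068, 0.998, -0.0, 0.0]
force: [0.8, 0.7, -0.2]
width: 0.0301
clock: 21.2
tool_pos: [0.5778, -0.2799, 0.1906]
tool_rot: [-0.068, 0.998, 0.001, -0.001]
force: [-0.5, 0.3, -0.0]
width: 0.0302
[ 0.57777309 -0.2799442   0.19058298] [-6.75707069e-02  9.97713638e-01  7.23127950e-04 -1.08295895e-03] [-0.50919543  0.30650477 -0.03490402]
[307 239  21  14  84] [316.4 243.4]
[275 243  16  74 540] [283.4 284.5]
[345 243  16  74 486] [351.8 283.7]
[ 115  284  142   44 3368] [189.2 305.9]
[ 373  284  147  106 3984] [436.4 313.6]
[242 349  21  41 546] [252.7 374.3]
[156 383  23   7  62] [164.6 386.6]
[214 383  22   7  65] [222.5 386.4]
[129 390  14  10  75] [134.4 395.1]
tape 0.0
sander 0.0
spanner 0.185
tape 0.22
sander 0.9
spanner 0.0
offcut 0.0
```

```bash
python3 - <<'E'
from h import *
a=np.load('w7.npy');st=dict(tool_pos=a[:3],tool_rot=a[3:])
c=np.array([.5786,-.2804]);t=np.radians(7.75);ux=np.array([np.cos(t),np.sin(t)])
for n in('wrist','scene','side'):
    g=cv2.cvtColor(cv2.imread(f'pics/{n}7.png'),cv2.COLOR_BGR2GRAY)
    for s in(-.046,.046):
        u=proj(n,np.r_[c+s*ux,.074],st);x,y=u.round().astype(int)
        r=20 if n=='wrist' else 8
        w=g[max(y-r,0):y+r+1,x-r:x+r+1]<55
        print(n,s,'expected',u.round(1),'dark centroid',[ (np.argwhere(w).mean(0)[::-1]+[x-r,y-r]).round(1) if w.any() else None],w.sum())
E
```

```text
wrist -0.046 expected [317.2 149.4] dark centroid [array([314.5, 149.8])] 229
wrist 0.046 expected [317.3 250.8] dark centroid [array([316.3, 250.2])] 328
scene -0.046 expected [278.2 167.1] dark centroid [array([278. , 167.5])] 33
scene 0.046 expected [249.5 177.1] dark centroid [array([249.2, 177.4])] 38
side -0.046 expected [369.3 255.3] dark centroid [None] 0
side 0.046 expected [396.1 237.8] dark centroid [array([397.5, 240. ])] 2
```

```bash
python3 -c "
from plant import robot
print(robot.job_done())"
```

```text
the job is handed in; nothing more can be done
None
```

I drew the aluminium guide off the rods, set it upright in the long compartment, let go, raised the gripper to 0.19 m and handed the job in at about 21 s. No verdict was reported.

**Drawing off:** I gripped the bridge, lifted it about 0.8 mm to take the weight off the rods, and turned it about 2° towards square. I then pulled it along the rod line in steps of 10 to 30 mm. Between steps the sideways force readings stayed under about 1 N and no binding was felt.

**Placing:** the foot met the floor at the predicted height with no force spike in the readings. At release the guide centre was about 6 mm from the compartment centre measured by the wrist camera.

**Checks after release:**
- **Guide position:** both thumbscrews were within 0.5 px of where an upright, seated guide should show in the scene camera, and within 3 px in the wrist camera.
- **Side camera:** this gave no useful confirmation of the thumbscrews; one was not found and the other was barely visible.
- **Bystanders:** each one is unchanged in at least one camera. The sander and tape changed in the side view and the spanner in the scene view. I put that down to the arm or its shadow but could not look, because my 12 pictures were used up.
- **Slot estimate:** the first rough estimate from the side camera differed from the wrist camera by about 8 mm in y. I went mainly by the wrist camera, whose measured compartment size matched the given one.

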